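# Rake the heaped stamp mounts into one layer in the drying tray

### The arm

A 6-joint arm with a two-finger parallel gripper is mounted at the origin on a cart in front of the work surface, level with it; the furniture and walls round the work are solid. World frame = base frame: x ahead of the robot, y to its left, z up, the work surface at z = 0. Lengths are in m, angles in rad, forces in N, time in s.
With the tool pointing down it reaches from about 0.3 to 0.875 m from the base axis. Payload 6.4 kg.
Tool frame: the origin (TCP) lies midway between the tips of the shut fingers; the grasp point (between the pads) lies 19 mm behind it (robot.hold_point_z is the distance from the TCP to the grasp point, in m); z points along the fingers, y is the direction in which the jaws open and shut (so a half turn about z gives the same grasp; the last joint's range is limited). The gripper opens to 88 mm and grips with 3 to 60 N. Pads are 18 mm wide; open, the fingers measure 123 mm over their backs; the gripper's body (75 mm by 187 mm) begins 45 mm behind the grasp point.
Start: joints at [-1.432, 0.181, 1.607, -0, 1.354, -0.206], TCP at [0.194, -0.541, 0.213] pointing down, gripper open.
Joint ranges: [-2.99, 2.99], [-0.89, 2.07], [0.3, 2.58], [-1.14, 4.28], [0, 2.63], [-3.12, 3.12]. Speed limits (rad/s): [2.57, 2.57, 3.01, 3.14, 3.14, 3.14].

### API

Orientations are given as a unit quaternion [x, y, z, w].
In Python, from bench import robot, get_image gives the robot as it stands.
- The arm moves only by the shell command python3 -m inch 'ROWS' [FORCE]. ROWS is JSON, a list that holds one entry, the list of rows, each a list of 7 numbers: the turn, a rotation vector about the world's x, y, z in rad, then the shift along the world's x, y, z in mm, then the opening, from 0 (shut) to 1 (fully open). A call has 1 to 12 rows; each row shifts and turns the pose as measured when the row begins; what a row does not reach is not made up. A row lasts 1/10 s, in which the tool goes at most 50 mm and 8.59 degrees, less where a joint would pass 70% of its speed; a pose out of reach is approached as far as the arm can. A call is refused whole if a number of a shift passes 50 or a number of a turn 0.15, either way. A call with a gripper value outside its range is refused whole. The fingers move at their own pace and stop on an object; FORCE is the grip in N (left out, the last holds). Time passes only in rows, so rows that do not move let the fingers close. It gives the time, the measured TCP pose, the force and the opening at its end, in the units of the state.
- robot.state(): the state, without advancing time (a new reading comes with each control period).
- get_image(name): name is "side" or "top"; returns a dict with "image" (400x640x3 uint8, red, green, blue), "vertical_fov" (degrees; the focal length in pixels is half the picture's height over the tangent of half this angle, whatever the lens; pixels are square), "cx", "cy" (the principal point, pixels), "T" (4x4, takes a point from camera to world coordinates). Camera axes: x right, y down, z forward; pixel columns grow to the right and rows downward; lengths in m; the calibration is good to about 2 mm. A picture is of the moment at which its call begins. There is no depth.
- robot.sign_off(): hands the job in, once; it reports no verdict.
The state is a dict: "time_s": time; "joints": joint angles; "qvel": joint speeds; "effort": joint torques, N m; "tool_pos": TCP position; "orientation": TCP orientation; "force": force on the tool from outside, world axes, zero at the start; "torque": the same for the moment, N m; "finger_gap": finger opening in m.
Only numpy, scipy, OpenCV 4.12 (cv2) and the standard library are available. Lean on these libraries where they do the work, as an engineer would, in place of code of your own. Each camera call takes 0.05 s, during which the arm holds its last target.

### The job

The wooden stamp mounts in the grey drying tray must lie in an even layer, one block deep. Take the rake and draw the two upper blocks off the heap into the bare part of the tray, so that both lie flat on its floor; use only the rake on these two blocks, not the gripper. Then stand the rake back on the table on its tines and foot, clear of the tray, and let go of it.

Things in the scene. Friction and masses are not known exactly. Their poses are not given: they have to be found in the camera images.
- rake: Rake, 0.22 kg, left or right of the tray, standing on six steel tines and a foot. Origin: on the table under the tine row's middle; x from handle to blue head, y along the row (98 mm wide, 5 mm thick), z up. Wooden handle 18 mm wide, 20 high, axis at y 0, z 56 mm, x -11 to -165; foot at x -172. Head bar 22 x 110 mm, z 46 to 66. Mass centre x -55; grip from above at x -70.
- tray: Fixed grey tray, 192 x 124 mm outside, walls 4; floor at z 4 mm, rim 15. Origin: underside centre on the table; x (long side) away from the robot. Four loose lower blocks cover x -12 to 89 mm, tops at z 18; x -92 to -12 is bare. Upper blocks lie on them, far edges at most at x 63. Drawn to -x past the edge, an upper block tips and slides down to the floor.
- top_a: Square beech block 50 x 50 x 14 mm, 40 g; the left one (tray y about +29 mm) of the two upper blocks, lying flat on the lower blocks (top 32 mm above the table). Origin: its centre; z is its thickness, x and y parallel to its sides.
- top_b: Square beech block 50 x 50 x 14 mm, 40 g; the right one (tray y about -29 mm) of the two upper blocks, lying flat on the lower blocks (top 32 mm above the table). Origin: its centre; z is its thickness, x and y parallel to its sides.
Things that resemble listed ones, but are neither listed nor needed, are in the scene too. What is shaped like the top_a but yellow is not meant.

How it is judged:
On the way, in this order (a step that is already met when the one before it is completed fails the run):
1. the rake is held by the gripper, lifted off the table (contact force between the fingers and rake above 1 N and height (world z) of rake above 0.015 m), for 0.2 s.
2. both upper blocks lie flat on the floor of the tray while the rake is held (z of each of top_a, top_b in the frame of tray below 0.016 m and angle between the z axis of each of top_a, top_b and the z axis of tray, either way round below 0.17 rad and x of top_a in the frame of tray between -0.092 and 0.092 m and y of top_a in the frame of tray between -0.058 and 0.058 m and x of top_b in the frame of tray between -0.092 and 0.092 m and y of top_b in the frame of tray between -0.058 and 0.058 m and contact force between the fingers and rake above 1 N), for 0.2 s.
At the end, for the whole second after the job is handed in: Both upper blocks rest on the tray's floor: centres below 16 mm, inside the rims, flat within 10 degrees. The rake stands on the table (origin below 12 mm, upright within 10 degrees), its origin 102 mm ahead or behind or 69 mm beside the tray's centre, touching neither tray nor blocks (z of each of top_a, top_b in the frame of tray below 0.016 m and angle between the z axis of each of top_a, top_b and the z axis of tray, either way round below 0.17 rad and x of top_a in the frame of tray between -0.092 and 0.092 m and y of top_a in the frame of tray between -0.058 and 0.058 m and x of top_b in the frame of tray between -0.092 and 0.092 m and y of top_b in the frame of tray between -0.058 and 0.058 m and linear speed of each of top_a, top_b, rake below 0.02 m/s and height (world z) of rake below 0.012 m and angle between rake's own z axis and vertical below 0.17 rad and (y of rake in the frame of tray above 0.069 m or y of rake in the frame of tray below -0.069 m or x of rake in the frame of tray above 0.102 m or x of rake in the frame of tray below -0.102 m) and contact force between rake and tray below 0.05 N and contact force between rake and top_a below 0.05 N and contact force between rake and top_b below 0.05 N).
It fails at once if the gripper or arm touches one of the two upper blocks (contact force between any of the fingers, the arm and top_a above 0.5 N or contact force between any of the fingers, the arm and top_b above 0.5 N).
It also fails if it takes over 45 s, if anything falls off the work surface, if the arm or the gripper's body presses on something with over 40 N, if the wrist force passes 120 N, or if a joint passes its speed limit or range.

## Working session

There is one attempt and no reset: what is moved stays moved. The work goes in short steps, Python scripts to look and compute and a shell command to move; the robot and the scene stay as the last step left them, time stands still between calls to the robot, and variables do not carry over. Pictures are saved under pics/ and viewed, and the job is handed in when it is done.

```bash
ls; mkdir -p pics; cat > h.py <<'E'
import numpy as np, cv2
from bench import robot, get_image
def snap(name,fn,crop=None,s=1):
    d=get_image(name); im=d["image"][:,:,::-1].copy(); np.savez('pics/'+name+'.npz',T=d["T"],f=d["vertical_fov"],cx=d["cx"],cy=d["cy"],im=im)
    show(name,fn,crop,s)
def show(name,fn,crop=None,s=1):
    im=np.load('pics/'+name+'.npz')["im"]
    if crop: im=im[crop[1]:crop[3],crop[0]:crop[2]]
    if s!=1: im=cv2.resize(im,None,fx=s,fy=s,interpolation=cv2.INTER_CUBIC)
    cv2.imwrite('pics/'+fn,im)
def w(name,u,v,z):
    d=np.load('pics/'+name+'.npz'); f=200/np.tan(np.radians(d["f"])/2); T=d["T"]
    r=T[:3,:3]@np.array([(u-d["cx"])/f,(v-d["cy"])/f,1]); o=T[:3,3]
    return o+r*(z-o[2])/r[2]
def p(name,P):
    d=np.load('pics/'+name+'.npz'); f=200/np.tan(np.radians(d["f"])/2); T=d["T"]
    c=T[:3,:3].T@(np.array(P)-T[:3,3]); return c[:2]/c[2]*f+[d["cx"],d["cy"]]
E
python3 - <<'E'
from h import *
snap("top","t0.png"); snap("side","s0.png")
for n in("top","side"):
    d=np.load(f'pics/{n}.npz'); print(d["T"].round(3),d["f"],d["cx"],d["cy"])
print(robot.state(),robot.hold_point_z)
E
```

```text
pics
[[ 0.004 -0.999  0.049  0.459]
 [-1.    -0.005 -0.02   0.178]
 [ 0.021 -0.049 -0.999  1.125]
 [ 0.     0.     0.     1.   ]] 44.256105623753584 322.23078405833365 193.09178904081364
[[-0.937 -0.222  0.271  0.273]
 [-0.35   0.564 -0.748  0.78 ]
 [ 0.014 -0.796 -0.606  0.558]
 [ 0.     0.     0.     1.   ]] 53.238696879736814 319.0209617862336 198.22394950574946
{'time_s': 0.1, 'joints': array([-1.43232937e+00,  1.81450606e-01,  1.60785302e+00,  1.81488382e-05,
        1.35382659e+00, -2.06258864e-01]), 'qvel': array([ 0.00088433, -0.00014514, -0.00265304,  0.00081827,  0.00028972,
        0.00018798]), 'effort': array([ 4.94736105e-04, -4.34824383e+01, -3.42695224e+01,  7.04572094e-02,
        3.40708334e-02, -4.32394575e-05]), 'tool_pos': array([ 0.19428847, -0.54064818,  0.21243593]), 'orientation': array([ 9.85182298e-01,  1.71508742e-01,  3.49087667e-05, -7.68042768e-04]), 'force': array([ 0.13797845,  0.64372216, -0.28374615]), 'torque': array([0.02193954, 0.00554806, 0.02467899]), 'finger_gap': 0.08803918554130927} 0.0187
```

View pics/t0.png

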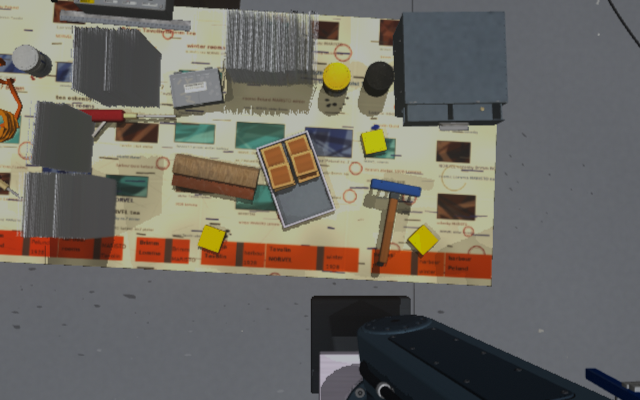

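View pics/s0.png

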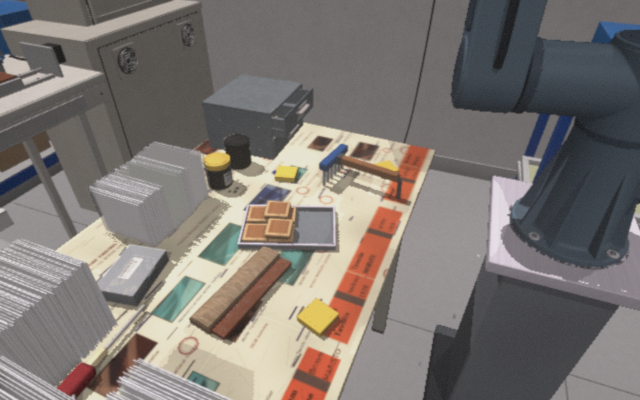

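```bash
python3 - <<'E'
from h import *
show("top","t1.png",(240,120,440,290),4); show("side","s1.png",(220,120,440,280),3.6)
E
```

```text
(no output)
```

View pics/t1.png

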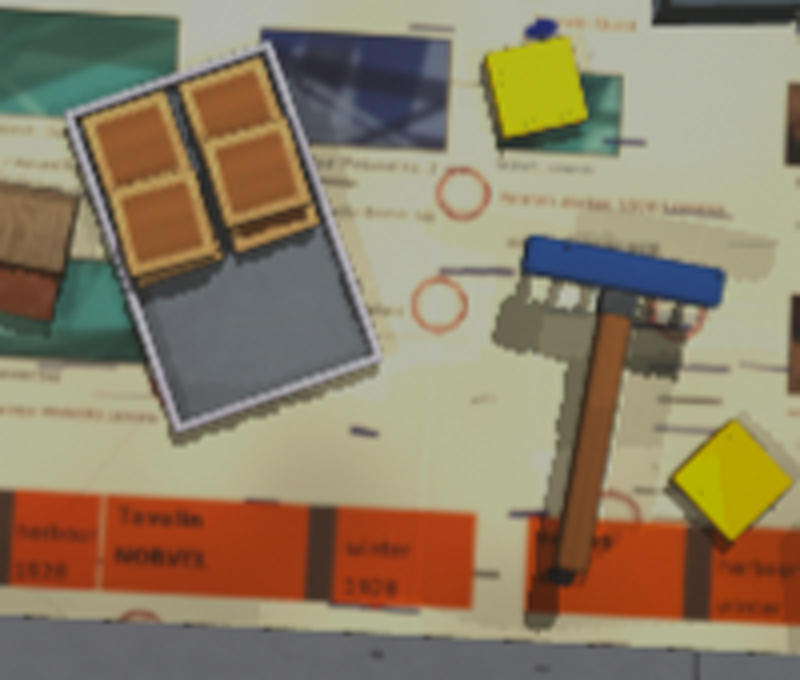

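View pics/s1.png

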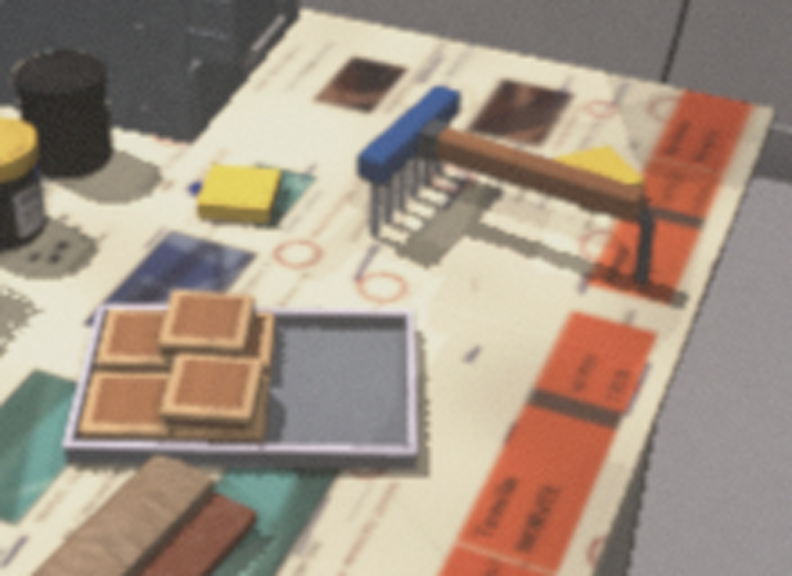

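Top view, full-image pixels: the tray has corners near (258,148), (308,131), (334,210) and (284,228). Two wooden upper blocks sit on the heap at about (281,174) and (304,162). The rake's blue head is at about (395,190) and its handle ends at (384,264). Yellow squares at (374,143), (424,238) and (212,238) are decoys on the table. The only wooden blocks lying on other blocks are the two in the tray, so those are top_a and top_b.

```bash
cat > m.py <<'E'
from h import *
c=lambda u,v,z:w("top",240+u/4,120+v/4,z)
tc=np.array([c(*q,.015) for q in[(70,112),(270,45),(378,360),(178,430)]])
print("tray",tc.round(4)); O=tc.mean(0)
for i in range(4): print(np.linalg.norm(tc[i]-tc[i-1]).round(4),end=' ')
ex=(tc[0]+tc[1]-tc[2]-tc[3]); th=np.arctan2(ex[1],ex[0]); print("O",O,"yaw",th,np.degrees(th))
ey=(tc[0]+tc[3]-tc[1]-tc[2]); print("yaw by y",np.degrees(np.arctan2(-ey[0],ey[1])))
R=np.array([[np.cos(th),-np.sin(th)],[np.sin(th),np.cos(th)]])
for n,qs in dict(a=[(112,192),(190,172),(220,250),(138,278)],b=[(205,150),(287,122),(318,205),(232,234)]).items():
    for q in qs: print(n,(R.T@(c(*q,.032)-O)[:2]*1000).round(1))
hb=np.array([c(*q,.066) for q in[(528,236),(724,268),(720,306),(523,275)]])
for i in range(4): print(np.linalg.norm(hb[i]-hb[i-1]).round(4),end=' ')
print(hb.round(4),hb.mean(0)); he=c(572,573,.066); hs=c(618,314,.066); print("handle end",he,hs)
d=hs-he; print(np.degrees(np.arctan2(d[1],d[0])))
e=hb[0]-hb[1];print(np.degrees(np.arctan2(-e[0],e[1])),np.linalg.norm(hb.mean(0)-he))
# side check
for n,P in dict(trayO=[*O[:2],.015],rake=[*hb.mean(0)[:2],.066],he=he).items(): print(n,p("side",P), (p("side",P)-[220,120])*3.6)
for q in tc: print((p("side",q)-[220,120])*3.6)
for q in hb: print((p("side",q)-[220,120])*3.6)
E
python3 m.py
```

```text
tray [[0.6142 0.3019 0.015 ]
 [0.6532 0.189  0.015 ]
 [0.4746 0.1271 0.015 ]
 [0.4348 0.2395 0.015 ]]
0.1899 0.1195 0.189 0.1192 O [0.54420146 0.2143794  0.015     ] yaw 0.33402310547277925 19.1381142034434
yaw by y 19.27628440555179
a [42.  50.9]
a [38.6  6.3]
a [-8.   4.5]
a [-8.1 52.6]
b [47.6 -5.6]
b [ 47.7 -53.9]
b [ -1.8 -55.2]
b [-1.7 -4.7]
0.0213 0.1077 0.0207 0.108 [[ 0.5412  0.0484  0.066 ]
 [ 0.5244 -0.0579  0.066 ]
 [ 0.5038 -0.0556  0.066 ]
 [ 0.5201  0.0512  0.066 ]] [ 0.52238978 -0.0034781   0.066     ]
handle end [0.36006406 0.02499325 0.066     ] [ 4.99238111e-01 -2.44046740e-04  6.60000000e-02]
-10.278115232027934
-8.97918413886238 0.16480369259902777
trayO [288.12176681 223.67679498] [245.23836053 373.23646193]
rake [333.00783867 153.85280515] [406.82821923 121.87009854]
he [397.97817052 174.02626482] [640.72141389 194.49455335]
[ 61.34108504 441.01552094]
[ 98.25658754 304.86307463]
[408.77714715 312.80231759]
[411.38292855 450.00136242]
[352.66782415 155.23933114]
[429.51226798  83.48085036]
[457.00190375  90.56656942]
[382.3693134  163.99585778]
```

```bash
python3 -m inch '[[[0,0,-0.043,21,45,0,1],[0,0,-0.043,21,45,0,1],[0,0,-0.043,21,45,0,1],[0,0,-0.043,21,45,0,1],[0,0,-0.043,21,45,0,1],[0,0,-0.043,21,45,0,1],[0,0,-0.043,21,45,0,1],[0,0,-0.043,21,45,0,1],[0,0,-0.043,21,45,0,1],[0,0,-0.043,21,45,0,1],[0,0,-0.043,21,45,0,1],[0,0,-0.043,21,45,0,1]]]' 30
cat > st.py <<'E'
from h import *
from scipy.spatial.transform import Rotation as Ro
s=robot.state(); M=Ro.from_quat(s["orientation"]).as_matrix()
print(s["time_s"],"tcp",(s["tool_pos"]*1000).round(1),"yaw",np.degrees(np.arctan2(M[1,0],M[0,0])).round(2),"z",M[:,2].round(4),"F",s["force"].round(2),"gap",s["finger_gap"].round(4),"q6",s["joints"][5].round(2))
E
python3 st.py
```

```text
time_s: 1.3
tool_pos: [0.4404, 0.0044, 0.2082]
orientation: [0.995, -0.102, 0.001, -0.003]
force: [1.2, -1.5, 1.0]
finger_gap: 0.0879Traceback (most recent call last):
  File "st.py", line 4, in <module>
    print(s["time_s"],"tcp",(s["tool_pos"]*1000).round(1),"yaw",np.degrees(np.arctan2(M[1,0],M[0,0])).round(2),"z",M[:,2].round(4),"F",s["force"].round(2),"gap",s["finger_gap"].round(4),"q6",s["joints"][5].round(2))
                                                                                                                                                                 ^^^^^^^^^^^^^^^^^^^^^
AttributeError: 'float' object has no attribute 'round'
```

```bash
sed -i 's/s\["finger_gap"\].round(4)/round(s["finger_gap"],4)/' st.py; python3 -m inch '[[[0,0,0.03,12,4,-30,1],[0,0,0,0,0,-40,1],[0,0,0,0,0,0,1]]]' 
python3 st.py; python3 - <<'E'
from h import *
snap("top","t2.png",(300,120,460,290),3.5); snap("side","s2.png",(280,80,440,240),3.7)
E
```

```text
time_s: 1.6
tool_pos: [0.4545, 0.016, 0.1373]
orientation: [0.997, -0.082, 0.003, -0.003]
force: [-0.7, 0.1, -0.8]
finger_gap: 0.0883
1.6 tcp [454.5  16.  137.3] yaw -9.37 z [ 0.0057  0.0062 -1.    ] F [-0.66  0.07 -0.78] gap 0.0883 q6 1.5
```

View pics/s2.png

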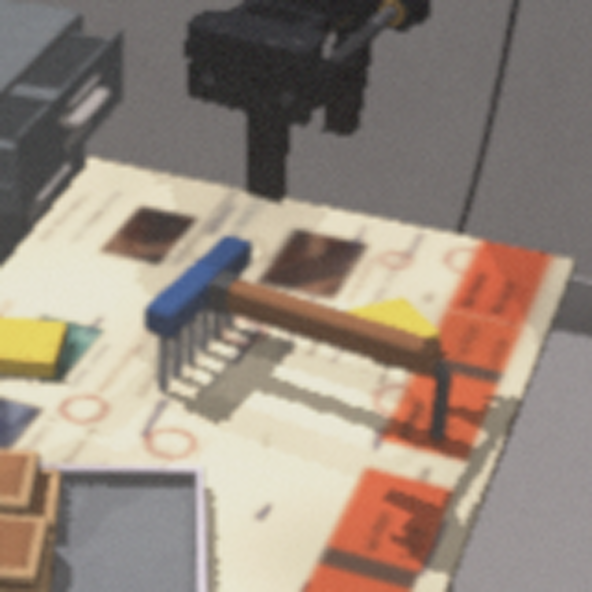

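View pics/t2.png

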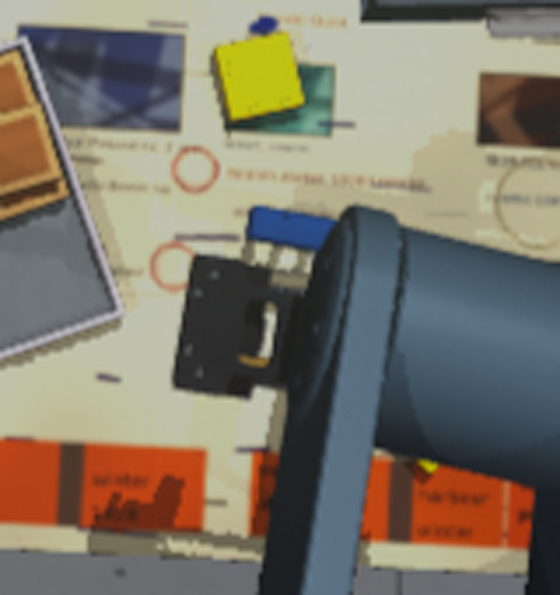

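The view shows the fingers level with and just beyond the handle, consistent with the measured TCP, and the rake is untouched. Descending onto the handle at x −70.

```bash
python3 -m inch '[[[-0.006,0.006,-0.006,-1,-8,-20,1],[0,0,0,0,0,0,1],[0,0,0,0,0,-30,1],[0,0,0,0,0,0,1]]]' 
python3 st.py
```

```text
time_s: 2.1
tool_pos: [0.4626, 0.003, 0.1002]
orientation: [0.996, -0.088, 0.01, 0.002]
force: [-0.2, 0.8, -0.8]
finger_gap: 0.0885
2.1 tcp [462.6   3.  100.2] yaw -10.05 z [ 0.02   -0.0049 -0.9998] F [-0.22  0.78 -0.81] gap 0.0885 q6 1.49
```

```bash
python3 -m inch '[[[0,0,0,0,0,0,1],[0,0,0,0,0,0,1]]]'; python3 st.py; python3 -m inch '[[[0.005,0.02,0,-9,5,-10,1]]]'; python3 st.py
```

```text
time_s: 2.3
tool_pos: [0.4651, 0.0019, 0.1046]
orientation: [0.996, -0.088, 0.013, 0.002]
force: [-0.9, 0.4, 1.0]
finger_gap: 0.088
2.3 tcp [465.1   1.9 104.6] yaw -10.13 z [ 0.0253 -0.006  -0.9997] F [-0.9   0.45  0.98] gap 0.088 q6 1.49
time_s: 2.4
tool_pos: [0.4586, 0.0061, 0.0973]
orientation: [0.996, -0.089, 0.005, 0.001]
force: [0.0, -0.3, 0.6]
finger_gap: 0.0885
2.4 tcp [458.6   6.1  97.3] yaw -10.16 z [ 0.0106 -0.0023 -0.9999] F [ 0.04 -0.33  0.63] gap 0.0885 q6 1.5
```

```bash
python3 -m inch '[[[0.002,0.01,0.006,-5,2,-20,1],[0,0,0,0,0,-20,1]]]'; python3 st.py
```

```text
time_s: 2.6
tool_pos: [0.4549, 0.0085, 0.0591]
orientation: [0.996, -0.085, 0.002, 0.0]
force: [-0.1, 0.7, -0.8]
finger_gap: 0.088
2.6 tcp [454.9   8.5  59.1] yaw -9.79 z [ 0.0044 -0.001  -1.    ] F [-0.07  0.72 -0.81] gap 0.088 q6 1.5
```

```bash
python3 -m inch '[[[0,0,0,0,0,0,1]]]'; python3 st.py
```

```text
time_s: 2.7
tool_pos: [0.4527, 0.0092, 0.0573]
orientation: [0.996, -0.085, -0.0, -0.0]
force: [-0.0, 0.1, 0.1]
finger_gap: 0.088
2.7 tcp [452.7   9.2  57.3] yaw -9.78 z [-2.e-04  2.e-04 -1.e+00] F [-0.01  0.09  0.08] gap 0.088 q6 1.5
```

```bash
python3 -m inch '[[[0,0,0,1,-1,-19,1],[0,0,0,0,0,0,1]]]'; python3 st.py
```

```text
time_s: 2.9
tool_pos: [0.4539, 0.0086, 0.0393]
orientation: [0.996, -0.085, -0.0, -0.0]
force: [-1.0, 0.2, 0.3]
finger_gap: 0.0883
2.9 tcp [453.9   8.6  39.3] yaw -9.76 z [-3.e-04  3.e-04 -1.e+00] F [-1.04  0.2   0.28] gap 0.0883 q6 1.5
```

```bash
python3 -m inch '[[[0,0,0,0,0,0,0.6],[0,0,0,0,0,0,0.3],[0,0,0,0,0,0,0],[0,0,0,0,0,0,0],[0,0,0,0,0,0,0],[0,0,0,0,0,0,0]]]' 40; python3 st.py;python3 - <<'E'
from h import *
snap("side","s3.png",(280,80,440,240),3.7)
E
```

```text
time_s: 3.5
tool_pos: [0.4567, 0.0082, 0.0439]
orientation: [0.996, -0.085, 0.003, 0.0]
force: [0.6, 0.6, 0.3]
finger_gap: 0.0421
3.5 tcp [456.7   8.2  43.9] yaw -9.74 z [ 0.0054 -0.001  -1.    ] F [0.65 0.59 0.27] gap 0.0421 q6 1.5
```

View pics/s3.png

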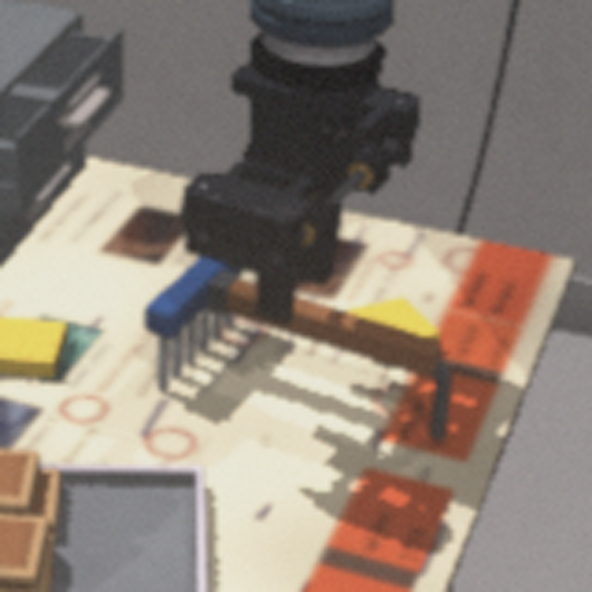

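The fingers straddle the handle at crop (275,295), between head and foot, and are still closing. The hold rows drift slightly upward, so I'll compensate for that.

```bash
python3 -m inch '[[[0,0.005,0,-3,0,-6,0.3],[0,0,0,0,0,-0.8,0],[0,0,0,0,0,-0.8,0],[0,0,0,0,0,-0.8,0],[0,0,0,0,0,-0.8,0],[0,0,0,0,0,-0.8,0]]]' 40; python3 st.py
```

```text
time_s: 4.15
tool_pos: [0.4536, 0.0081, 0.0361]
orientation: [0.996, -0.085, -0.001, 0.001]
force: [-4.7, 0.6, 11.8]
finger_gap: 0.017
4.15 tcp [453.6   8.1  36.1] yaw -9.72 z [-0.0019 -0.0011 -1.    ] F [-4.72  0.63 11.77] gap 0.017 q6 1.5
```

```bash
python3 -m inch '[[[0,0,0,0,0,10,0],[0,0,0,0,0,20,0],[0,0,0,0,0,20,0],[0,0,0,0,0,15,0],[0,0,0,0,0,-1,0],[0,0,0,0,0,-1,0],[0,0,0,0,0,-1,0]]]' 40; python3 st.py
python3 - <<'E'
from h import *
snap("top","t4.png",(240,120,440,290),4); snap("side","s4.png",(220,80,440,240),3.6)
E
```

```text
time_s: 4.85
tool_pos: [0.451, 0.0088, 0.099]
orientation: [0.996, -0.085, -0.003, 0.0]
force: [-0.6, 0.6, -1.3]
finger_gap: 0.0166
4.85 tcp [451.    8.8  99. ] yaw -9.72 z [-6.7e-03  2.0e-04 -1.0e+00] F [-0.62  0.63 -1.27] gap 0.0166 q6 1.5
```

View pics/s4.png

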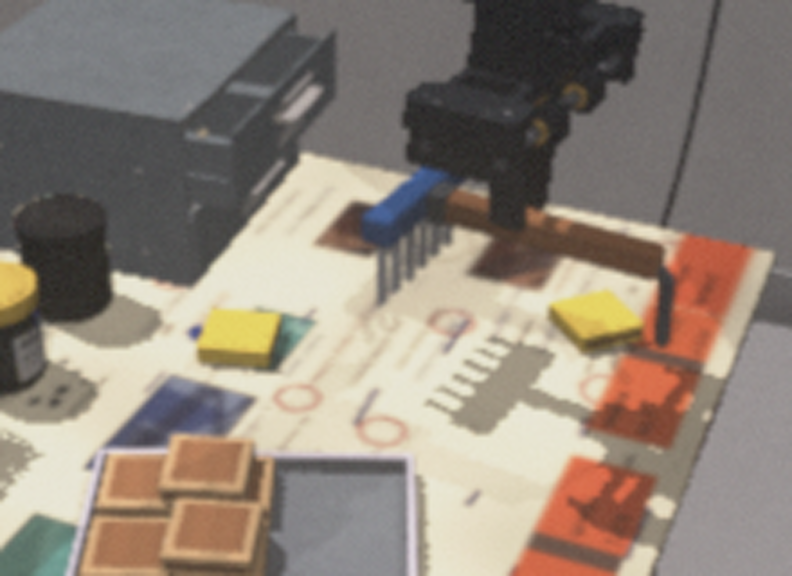

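View pics/t4.png

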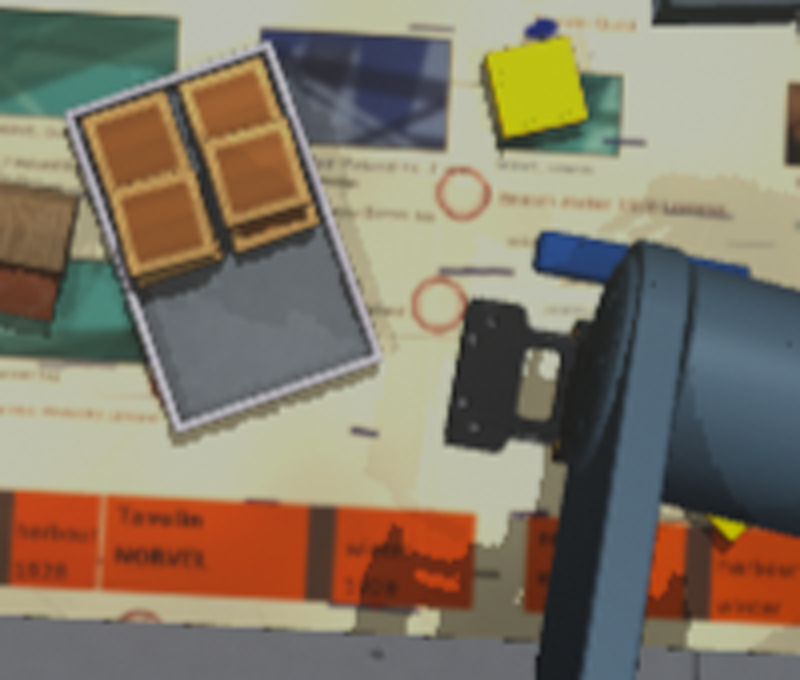

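```bash
cat > rk.py <<'E'
from h import *
from scipy.spatial.transform import Rotation as Ro
TO=np.array([.545,.214]); TH=np.radians(19.2)
def rake(gx=.070,gy=0.,gz=.0365):
    s=robot.state(); M=Ro.from_quat(s["orientation"]).as_matrix(); t=s["tool_pos"]
    R=M@np.diag([1,-1,-1.]) # rake axes
    return lambda P: t+R@(np.array(P)-[-gx,gy,gz]), R
def rep(**k):
    f,R=rake(**k); o=f([0,0,0]); c,s_=np.cos(TH),np.sin(TH); d=o[:2]-TO
    ft=f([-.172,0,0])
    print("origin",(o*1000).round(1),"tray xy",np.round([1000*(c*d[0]+s_*d[1]),1000*(-s_*d[0]+c*d[1])],1),"yaw rel tray",np.degrees(np.arctan2(R[1,0],R[0,0])-TH).round(2),"foot z",(ft[2]*1000).round(1),"tine ends z",[round(f([0,y,0])[2]*1000,1) for y in(.049,-.049)])
if __name__=="__main__":
    import sys
    rep()
E
python3 - <<'E'
from rk import *
rep(); f,R=rake()
for P in [(.011,.055,.066),(.011,-.055,.066),(-.011,.055,.066)]: print("top",(p("top",f(P))-[240,120])*4, "side",(p("side",f(P))-[220,80])*3.6)
for P in [(0,.049,0),(-.172,0,0),(-.165,0,.066)]: print("side",(p("side",f(P))-[220,80])*3.6)
E
```

```text
origin [519.1  -2.9  61.5] tray xy [ -95.8 -196.3] yaw rel tray -28.93 foot z 62.9 tine ends z [np.float64(61.4), np.float64(61.5)]
top [540.75037639 229.50676408] side [355.50522184 215.50190003]
top [752.80246657 266.95516341] side [438.70988094 146.4760359 ]
top [533.5744719  271.92549692] side [386.84616143 224.54887834]
side [374.47045139 307.20761295]
side [656.47182871 347.20549773]
side [660.01385644 250.95216879]
```

```bash
python3 -m inch '[[[0,0,0.063,11,25,1,0],[0,0,0.063,11,25,0,0],[0,0,0.063,11,25,0,0],[0,0,0.063,11,25,0,0],[0,0,0.063,11,25,0,0],[0,0,0.063,11,25,0,0],[0,0,0.06,10,20,0,0],[0,0,0.03,5,10,0,0],[0,0,0,0,0,0,0]]]' 40; python3 st.py; python3 rk.py
```

```text
time_s: 5.85
tool_pos: [0.5288, 0.1951, 0.091]
orientation: [0.988, 0.156, -0.011, 0.002]
force: [-0.6, -1.0, -2.0]
finger_gap: 0.0169
5.85 tcp [528.8 195.1  91. ] yaw 17.99 z [-0.0209 -0.0067 -0.9998] F [-0.57 -0.98 -2.02] gap 0.0169 q6 1.4
origin [594.6 216.5  53. ] tray xy [ 47.7 -14. ] yaw rel tray -1.21 foot z 56.7 tine ends z [np.float64(53.0), np.float64(53.0)]
```

```bash
python3 -m inch '[[[0.005,-0.018,0.02,12,18,3,0],[0,0,0,0,0,0,0],[0,0,0,0,0,0,0]]]'; python3 st.py; python3 rk.py
```

```text
time_s: 6.15
tool_pos: [0.5388, 0.2108, 0.0919]
orientation: [0.986, 0.165, -0.004, 0.001]
force: [0.1, -0.6, -2.4]
finger_gap: 0.0168
6.15 tcp [538.8 210.8  91.9] yaw 18.94 z [-0.0076 -0.0042 -1.    ] F [ 0.05 -0.56 -2.39] gap 0.0168 q6 1.41
origin [604.7 233.3  54.8] tray xy [62.8 -1.4] yaw rel tray -0.26 foot z 56.2 tine ends z [np.float64(54.7), np.float64(54.9)]
```

```bash
python3 -m inch '[[[0.004,-0.007,0.004,3,3,-8,0],[0,0,0,0,0,-8,0],[0,0,0,0,0,0,0]]]'; python3 st.py; python3 rk.py; python3 - <<'E'
from h import *
snap("top","t5.png",(230,110,370,250),4); snap("side","s5.png",(220,120,380,260),4)
E
```

```text
time_s: 6.45
tool_pos: [0.5407, 0.2113, 0.0739]
orientation: [0.986, 0.165, -0.001, 0.0]
force: [-0.4, 0.4, -1.9]
finger_gap: 0.0174
6.45 tcp [540.7 211.3  73.9] yaw 18.98 z [-0.0023 -0.001  -1.    ] F [-0.43  0.4  -1.89] gap 0.0174 q6 1.41
origin [606.8 234.   37.2] tray xy [64.9 -1.4] yaw rel tray -0.22 foot z 37.6 tine ends z [np.float64(37.2), np.float64(37.2)]
```

View pics/s5.png

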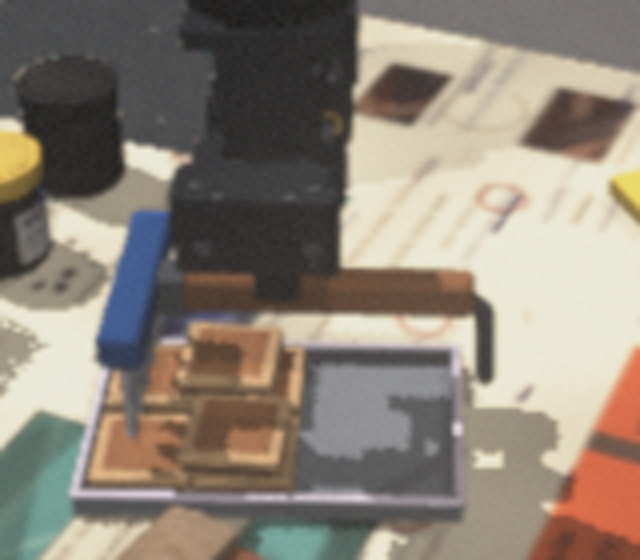

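View pics/t5.png

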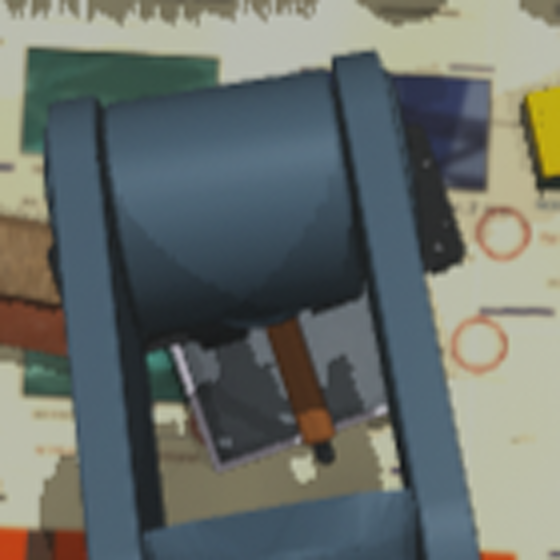

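In the side crop the tine row (near tip at 132,432) is beyond the upper blocks' far edges (x about 190). The foot is outside the near wall. Lowering behind the blocks.

```bash
python3 -m inch '[[[0.001,-0.002,0.004,0,1,-7,0],[0,0,0,0,0,-6,0],[0,0,0,0,0,0,0]]]'; python3 st.py; python3 rk.py
```

```text
time_s: 6.85
tool_pos: [0.5417, 0.2125, 0.0612]
orientation: [0.986, 0.167, 0.001, -0.0]
force: [0.7, 0.4, -2.6]
finger_gap: 0.0164
6.85 tcp [541.7 212.5  61.2] yaw 19.22 z [ 2.1e-03  5.0e-04 -1.0e+00] F [ 0.69  0.44 -2.59] gap 0.0164 q6 1.41
origin [607.9 235.6  24.9] tray xy [66.5 -0.3] yaw rel tray 0.02 foot z 24.5 tine ends z [np.float64(24.9), np.float64(24.9)]
```

```bash
python3 -m inch '[[[0,0,0,-3,-1,-2,0],[0,0,0,-6,-2,0,0],[0,0,0,-6,-2,0,0],[0,0,0,-6,-2,0,0]]]'; python3 st.py; python3 rk.py
```

```text
time_s: 7.25
tool_pos: [0.5197, 0.2053, 0.059]
orientation: [0.986, 0.167, 0.001, -0.0]
force: [0.2, 0.2, -2.5]
finger_gap: 0.0169
7.25 tcp [519.7 205.3  59. ] yaw 19.24 z [ 2.5e-03  6.0e-04 -1.0e+00] F [ 0.23  0.18 -2.5 ] gap 0.0169 q6 1.4
origin [585.8 228.3  22.7] tray xy [43.3  0.1] yaw rel tray 0.04 foot z 22.3 tine ends z [np.float64(22.7), np.float64(22.7)]
```

Contact should now be made. I'll pull on about 24 mm and look.

```bash
python3 -m inch '[[[0,0,0,-5,-2,0,0],[0,0,0,-6,-2,0,0],[0,0,0,-6,-2,0,0],[0,0,0,-6,-2,0,0]]]'; python3 st.py; python3 rk.py;  python3 - <<'E'
from h import *
snap("side","s6.png",(220,120,380,260),4)
E
```

```text
time_s: 7.65
tool_pos: [0.4947, 0.1966, 0.0597]
orientation: [0.986, 0.167, 0.002, -0.0]
force: [0.5, 0.3, -1.0]
finger_gap: 0.0169
7.65 tcp [494.7 196.6  59.7] yaw 19.24 z [ 3.8e-03  8.0e-04 -1.0e+00] F [ 0.55  0.31 -1.04] gap 0.0169 q6 1.39
origin [560.9 219.7  23.5] tray xy [16.9  0.2] yaw rel tray 0.04 foot z 22.8 tine ends z [np.float64(23.5), np.float64(23.5)]
```

View pics/s6.png

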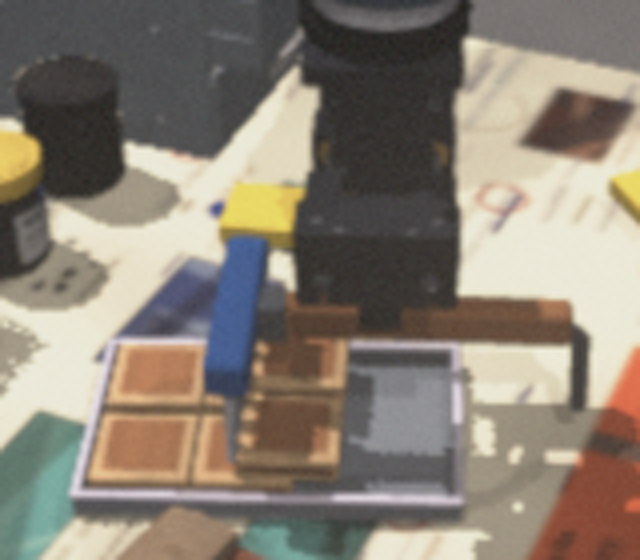

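Both upper blocks move together in front of the tines and now overhang the edge (crop x 345). Continuing.

```bash
python3 -m inch '[[[0,0.003,0,-5,-2,-1,0],[0,0,0,-5,-2,-0.5,0],[0,0,0,-5,-2,-0.5,0],[0,0,0,-5,-2,0,0],[0,0,0,-5,-2,0,0]]]'; python3 st.py; python3 rk.py;  python3 - <<'E'
from h import *
snap("side","s7.png",(220,120,380,260),4)
E
```

```text
time_s: 8.2
tool_pos: [0.467, 0.1857, 0.0576]
orientation: [0.986, 0.167, 0.0, -0.0]
force: [-0.3, 0.4, -1.4]
finger_gap: 0.017
8.2 tcp [467.  185.7  57.6] yaw 19.25 z [ 1.e-04  6.e-04 -1.e+00] F [-0.33  0.43 -1.44] gap 0.017 q6 1.38
origin [533.1 208.8  21.1] tray xy [-12.9  -1. ] yaw rel tray 0.05 foot z 21.0 tine ends z [np.float64(21.1), np.float64(21.1)]
```

View pics/s7.png

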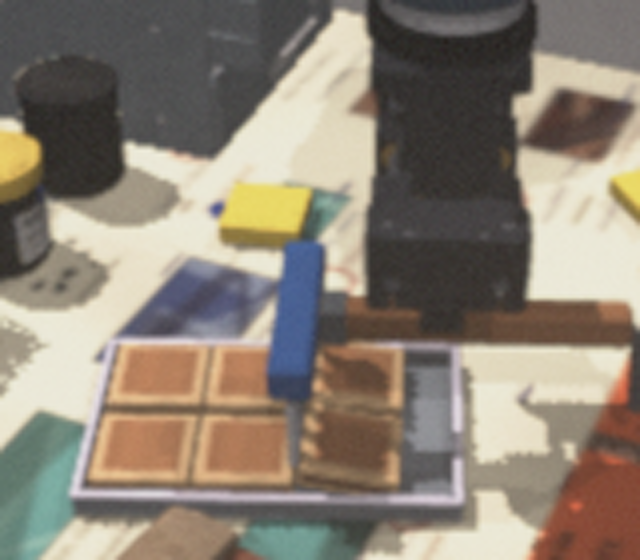

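```bash
python3 -m inch '[[[0,0,0,-5,-1.5,0,0],[0,0,0,-4,-1,0,0],[0,0,0,0,0,0,0],[0,0,0,0,0,0,0]]]'; python3 st.py; python3 rk.py;  python3 - <<'E'
from h import *
snap("side","s8.png",(240,150,360,260),5)
E
```

```text
time_s: 8.65
tool_pos: [0.4558, 0.1826, 0.0573]
orientation: [0.986, 0.167, -0.001, -0.0]
force: [0.4, 0.2, -1.2]
finger_gap: 0.017
8.65 tcp [455.8 182.6  57.3] yaw 19.25 z [-1.4e-03  3.0e-04 -1.0e+00] F [ 0.42  0.16 -1.18] gap 0.017 q6 1.37
origin [521.9 205.7  20.8] tray xy [-24.6  -0.2] yaw rel tray 0.05 foot z 21.0 tine ends z [np.float64(20.8), np.float64(20.7)]
```

View pics/s8.png

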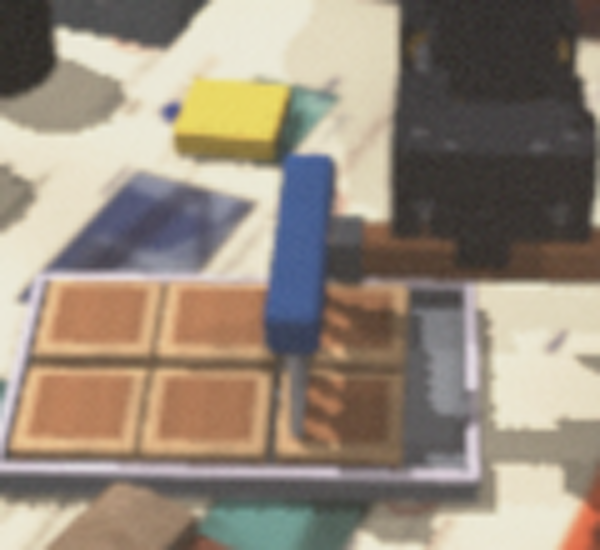

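Both blocks appear to have dropped flat (block a at crop 275–405 × 370–462), with the tines just over them. Lifting straight up.

```bash
python3 -m inch '[[[0,0,0,0,0,10,0],[0,0,0,0,0,18,0],[0,0,0,0,0,18,0],[0,0,0,0,0,0,0]]]'; python3 st.py; python3 rk.py
```

```text
time_s: 9.1
tool_pos: [0.4562, 0.1827, 0.1062]
orientation: [0.986, 0.167, -0.001, -0.0]
force: [0.1, 1.1, -1.5]
finger_gap: 0.0168
9.1 tcp [456.2 182.7 106.2] yaw 19.26 z [-1.7e-03  3.0e-04 -1.0e+00] F [ 0.06  1.06 -1.49] gap 0.0168 q6 1.37
origin [522.3 205.8  69.6] tray xy [-24.2  -0.2] yaw rel tray 0.06 foot z 69.9 tine ends z [np.float64(69.6), np.float64(69.6)]
```

```bash
python3 -m inch '[[[0,0,-0.056,0,-20,0,0],[0,0,-0.056,0,-20,0,0],[0,0,-0.056,0,-20,0,0],[0,0,-0.056,0,-20,0,0],[0,0,-0.056,0,-20,0,0],[0,0,-0.056,0,-20,0,0],[0,0,-0.056,0,-20,0,0],[0,0,-0.056,0,-15,0,0],[0,0,-0.03,0,-8,0,0],[0,0,0,0,0,0,0]]]'; python3 st.py; python3 rk.py; python3 - <<'E'
from h import *
snap("top","t9.png",(240,120,440,290),4); snap("side","s9.png",(220,100,440,260),3.6)
E
```

```text
time_s: 10.1
tool_pos: [0.4559, 0.0144, 0.1046]
orientation: [0.997, -0.08, 0.0, -0.0]
force: [0.4, 0.1, -1.9]
finger_gap: 0.0168
10.1 tcp [455.9  14.4 104.6] yaw -9.13 z [ 4.e-04  7.e-04 -1.e+00] F [ 0.39  0.05 -1.92] gap 0.0168 q6 1.5
origin [525.    3.4  68.1] tray xy [ -88.2 -192.3] yaw rel tray -28.33 foot z 68.1 tine ends z [np.float64(68.2), np.float64(68.1)]
```

View pics/s9.png

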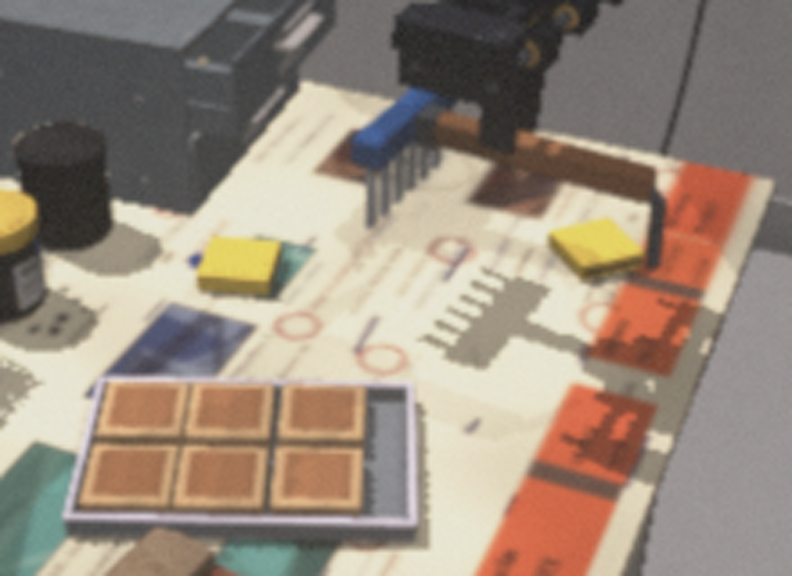

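View pics/t9.png

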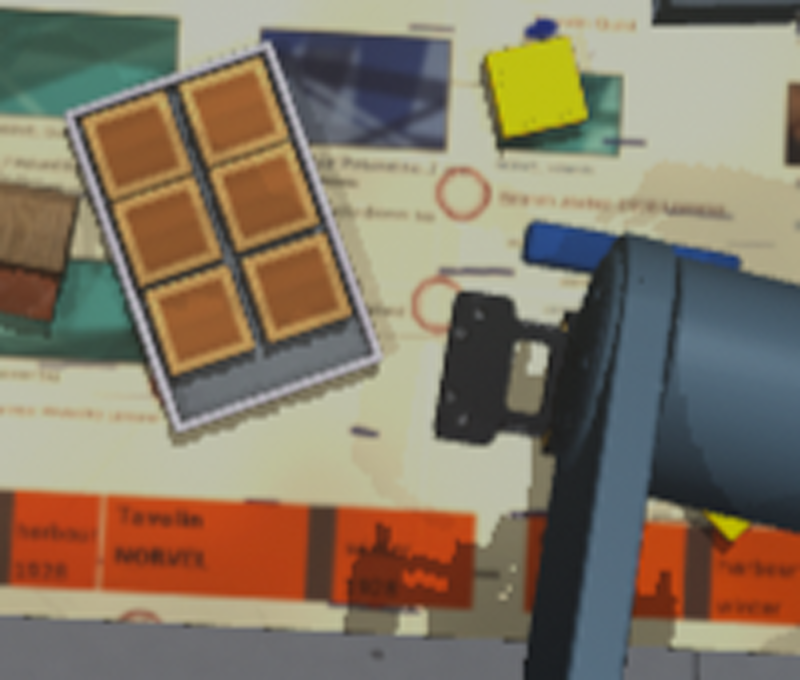

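Both views show six blocks in one even layer; the two drawn ones are flat at top crop (200,320) and (297,287). Lowering the rake back where it stood.

```bash
python3 -m inch '[[[0,0,0,0,-3,-15,0],[0,0,0,0,0,-18,0],[0,0,0,0,0,-15,0],[0,0,0,0,0,-7,0],[0,0,0,0,0,0,0],[0,0,0,0,0,0,0]]]'; python3 st.py; python3 rk.py
```

```text
time_s: 10.8
tool_pos: [0.4566, 0.0164, 0.0487]
orientation: [0.997, -0.074, 0.001, -0.001]
force: [0.1, -0.4, -2.0]
finger_gap: 0.0171
10.8 tcp [456.6  16.4  48.7] yaw -8.45 z [ 0.0024  0.0018 -1.    ] F [ 0.11 -0.38 -2.01] gap 0.0171 q6 1.49
origin [526.    6.2  12.4] tray xy [ -86.3 -190. ] yaw rel tray -27.65 foot z 12.0 tine ends z [np.float64(12.5), np.float64(12.3)]
```

```bash
python3 -m inch '[[[-0.002,0.002,0,0,0,-6,0],[0,0,0,0,0,-4,0],[0,0,0,0,0,-1.5,0],[0,0,0,0,0,-1,0]]]'; python3 st.py; python3 rk.py
```

```text
time_s: 11.2
tool_pos: [0.4583, 0.0165, 0.0371]
orientation: [0.997, -0.073, 0.002, 0.0]
force: [0.2, 0.1, -1.0]
finger_gap: 0.017
11.2 tcp [458.3  16.5  37.1] yaw -8.39 z [ 0.0039 -0.0011 -1.    ] F [ 0.15  0.13 -1.  ] gap 0.017 q6 1.49
origin [527.7   6.2   0.9] tray xy [ -84.7 -190.5] yaw rel tray -27.59 foot z 0.2 tine ends z [np.float64(0.9), np.float64(0.9)]
```

```bash
python3 -m inch '[[[0,0.003,0,0,0,-1.5,0],[0,0,0,0,0,-1,0]]]'; python3 st.py; python3 rk.py
```

```text
time_s: 11.4
tool_pos: [0.4582, 0.0165, 0.0361]
orientation: [0.997, -0.073, -0.0, 0.001]
force: [-7.6, 1.0, 17.3]
finger_gap: 0.017
11.4 tcp [458.2  16.5  36.1] yaw -8.38 z [-5.e-04 -1.e-03 -1.e+00] F [-7.64  1.03 17.31] gap 0.017 q6 1.49
origin [ 5.275e+02  6.300e+00 -4.000e-01] tray xy [ -84.9 -190.4] yaw rel tray -27.58 foot z -0.4 tine ends z [np.float64(-0.5), np.float64(-0.4)]
```

It stands on the table (17 N upward). Easing the load, then opening.

```bash
python3 -m inch '[[[0,0,0,0,0,0.7,0],[0,0,0,0,0,0,0.3],[0,0,0,0,0,0,0.5],[0,0,0,0,0,0,0.7],[0,0,0,0,0,0,0.7],[0,0,0,0,0,0,0.7]]]'; python3 st.py
```

```text
time_s: 12.0
tool_pos: [0.4598, 0.016, 0.0379]
orientation: [0.997, -0.073, 0.001, 0.001]
force: [-0.1, -1.3, -0.4]
finger_gap: 0.055
12.0 tcp [459.8  16.   37.9] yaw -8.4 z [ 0.0023 -0.0017 -1.    ] F [-0.12 -1.25 -0.39] gap 0.055 q6 1.49
```

```bash
python3 -m inch '[[[0,0,0,0,0,10,0.7],[0,0,0,0,0,25,0.7],[0,0,0,0,0,40,0.7],[0,0,0,0,0,45,0.7],[0,0,0,0,0,45,0.7],[0,0,0,0,0,0,0.7],[0,0,0,0,-40,0,0.7],[0,0,0,0,-40,0,0.7],[0,0,0,0,-40,0,0.7],[0,0,0,0,-40,0,0.7],[0,0,0,0,-20,0,0.7],[0,0,0,0,0,0,0.7]]]'; python3 st.py; python3 - <<'E'
from h import *
snap("top","t10.png",(240,120,440,290),4); snap("side","s10.png",(220,100,440,260),3.6)
E
```

```text
time_s: 13.2
tool_pos: [0.456, -0.1681, 0.2138]
orientation: [0.997, -0.071, 0.003, 0.001]
force: [-0.0, 0.2, -0.3]
finger_gap: 0.0612
13.2 tcp [ 456.  -168.1  213.8] yaw -8.1 z [ 0.005  -0.0026 -1.    ] F [-0.    0.22 -0.32] gap 0.0612 q6 1.11
```

View pics/s10.png

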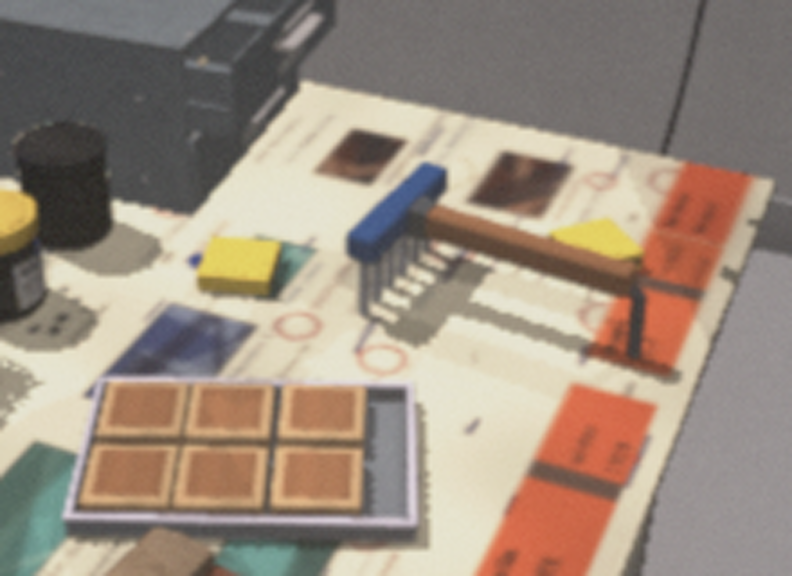

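View pics/t10.png

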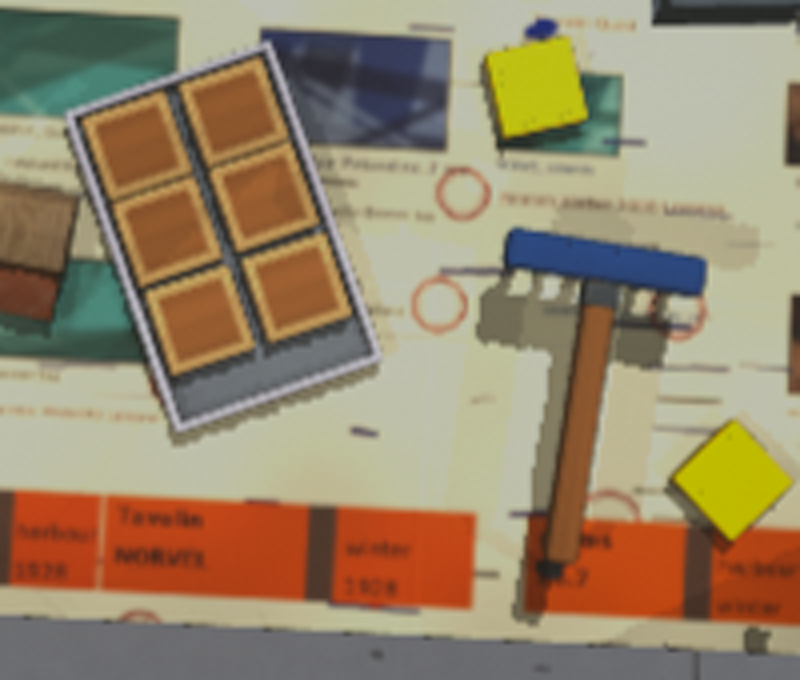

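The rake stands upright on its tines and foot to the right of the tray, free of the gripper. The six blocks lie in one layer. Handing in.

```bash
python3 -c "
from bench import robot
print(robot.sign_off())"
```

```text
the job is handed in; nothing more can be done
None
```

I gripped the rake by its handle and lowered the tines behind both upper blocks. One pull toward the robot drew them together off the heap and they dropped into the bare part of the tray. I then set the rake back on the table to the right of the tray, let go and moved the arm clear. The job was handed in at about 13 s of the 45 s allowed.

**Blocks:** the last pictures from both cameras show all six blocks flat in one even layer. I judged flatness by eye, not by measuring angles. The gripper's fingertips stayed above the two blocks throughout the pull.

**Rake:** it stands upright on its tines and foot, about 190 mm to the side of the tray's centre and touching nothing nearby. The wrist read 17 N upward as it met the table, before I opened the fingers.

**What disagreed:** hold rows made the arm creep by up to a few millimetres, so I corrected for that between moves. Side-camera positions differed from my model by about 1–2 pixels, which did not matter for the task. No check failed.

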